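# Point out the sample in the water bath for the recording

### The arm

A 6-joint arm with a two-finger parallel gripper is mounted at the origin on the work surface. World frame = base frame: x ahead of the robot, y to its left, z up, the work surface at z = 0. Lengths are in mm, angles in rad, forces in N, time in s.
With the tool pointing down it reaches from about 375 to 975 mm from the base axis. Payload 3.8 kg.
Tool frame: the origin (TCP) lies at the very end of the fingers, on their centre line; the grasp point (between the pads) lies 19 mm behind it; z points along the fingers, y is the direction in which the jaws open and shut (so a half turn about z gives the same grasp; the last joint's range is limited). The gripper opens to 85 mm and grips with 20 to 120 N. Pads are 22 mm wide; open, the fingers measure 114 mm over their backs; the gripper's body (76 mm by 85 mm) begins 54 mm behind the grasp point. The pads swing forward as they close: fully open they stand 13 mm farther back than shut.
Start: joints at [1.227, 0.264, 1.604, -0, 1.274, -0.037], TCP at [203.854, 643.476, 231.28] pointing down, gripper open.
Joint ranges: [-2.63, 2.63], [-0.94, 2.18], [0.31, 2.57], [-1.31, 4.45], [0, 2.66], [-2.55, 2.55]. Speed limits (rad/s): [2.57, 2.57, 3.14, 3.14, 3.14, 3.14].

### API

Orientations are given as a unit quaternion [w, x, y, z].
In Python, from station import telemetry, imaging, job gives the robot as it stands.
- The arm moves only by the tool servo_tool, never from a script. Its argument "increments" is one flat list of numbers, 5 for each row, row after row: the shift along the tool's x, y, z in mm, then the turn about the tool's z in rad, then the opening, from 0 (shut) to 1 (fully open). A call has 1 to 12 rows; each row shifts and turns the commanded pose from where the row before left it, along the tool's axes as they then stand; what a row does not reach is not made up. A row lasts 1/8 s, in which the tool goes at most 62.5 mm and 10.7 degrees, less where a joint would pass 70% of its speed; a pose out of reach is approached as far as the arm can. A call with a gripper value outside its range is refused whole. The fingers move at their own pace and stop on an object; "force" is the grip in N (left out, the last holds). Time passes only in rows, so rows that do not move let the fingers close. It gives the time, the measured TCP pose, the force and the opening at its end, in the units of the state.
- telemetry.get_state(): the state, without advancing time (a new reading comes with each control period).
- imaging.capture(name): name is "scene" or "top"; returns (picture, depth): 384x512x3 uint8, blue, green, red; 384x512 float32, mm along the optical axis (not along the pixel's ray), 0 where there is no reading.
- imaging.get_calibration(name): a dict with "vertical_fov" (degrees; the focal length in pixels is half the picture's height over the tangent of half this angle, whatever the lens; pixels are square), "cx", "cy" (the principal point, pixels), "rvec" (rotation vector, rad) and "tvec" (3), from world to camera coordinates, as OpenCV has them. Camera axes: x right, y down, z forward; pixel columns grow to the right and rows downward; lengths in mm; the calibration is good to about 2 mm. A picture is of the moment at which its call begins. get_calibration takes no time and is no camera call.
- job.finish_job(): hands the job in, once; it reports no verdict.
The state is a dict: "time_s": time; "q": joint angles; "dq": joint speeds; "joint_torque": joint torques, N m; "eef_pos": TCP position; "ee_rot": TCP orientation; "force": force on the tool from outside, world axes, zero at the start; "wrist_torque": the same for the moment, N m; "width": opening from 0.0 (shut) to 1.0 (fully open).
Only numpy, scipy, OpenCV 4.12 (cv2) and the standard library are available. Lean on these libraries where they do the work, as an engineer would, in place of code of your own. Each camera call takes 0.05 s, during which the arm holds its last target. There are 200 camera calls.

### The job

Start the recording by pressing down the green end of the rocker switch, then point at the brown bottle standing in the water bath: keep the fingertips a few centimetres straight above its cap, without touching it, for about two seconds. Then press down the red end of the switch to stop the recording and move clear. Grasp and lift nothing, and leave the bottles, lids and beaker where they stand.

Things in the scene. Friction and masses are not known exactly. Their poses are not given: they have to be found in the camera images.
- switch_base: white base of the recording switch, 130 x 84 x 14 mm, fixed to the table and turned any way round; origin under its centre. It carries a grey rocker paddle 110 x 60 x 10 mm, long along the base's x, tipping about a middle axle (along y) 30 mm above the table; two axle cheeks beside the paddle's middle rise to 36 mm. The green end is at +x, the red end at -x
- green_pad (a point): centre of the upper face of the rocker paddle's green end, 38 mm from the axle, in a green field 36 x 50 mm; about 43 mm above the table when raised and 28 mm when pressed fully down
- red_pad (a point): centre of the red end's upper face on the same paddle, 38 mm from the axle on the other side, same field size; it rises as the green end goes down
- rocker (a joint): tilt of the paddle, rad: -0.2 = red end fully down (recording stopped), +0.2 = green end fully down (recording). It stays where it is left and has end stops; about 3 N on the middle of the raised end tips it over. Starts with the red end down
- bath: water bath, cream box 280 x 280 mm, deck 130 mm above the table, fixed, with four round wells 88 mm across and 80 mm deep in a square of 120 mm pitch (well centres at x, y = +-60 mm in its frame); origin under its centre, on the table. Two wells have steel lids, two hold bottles; which is where changes
- sample: the brown (amber) glass bottle with a white cap that stands upright in one of the bath's wells, 66 mm across, 160 mm tall; origin at the centre of its underside, 50 mm above the table; its cap is 30 mm across and its top stands 80 mm above the bath's deck. This is the one to point at
- sample_cap (a point): centre of the top of that brown bottle's cap, about 210 mm above the table
- clear_bottle: clear glass bottle with a blue cap in another well, 66 mm across, 150 mm tall; origin at the centre of its underside. Leave alone
- lid_a: steel lid, disc 104 mm across with a black knob, 32 mm high in all; origin at the centre of its underside, covering a well. Leave alone
- lid_b: steel lid, disc 104 mm across with a black knob, 32 mm high in all; origin at the centre of its underside, covering another well. Leave alone
- lid_c: steel lid, disc 104 mm across with a black knob, 32 mm high in all; origin at the centre of its underside, lying on the bench. Leave alone
- bench_bottle: another brown bottle with a white cap, 66 mm across, 160 mm tall, standing on the bench outside the bath; not the one to point at; origin at the centre of its underside. Leave alone
- beaker: empty glass beaker on the bench, 72 mm across, 95 mm high; origin at the centre of its underside. Leave alone
Things that resemble listed ones, but are neither listed nor needed, are in the scene too. What is shaped like the switch_base but purple is not meant. Leave any pink look-alike of the sample alone.

How it is judged:
By the outcome, as a careful person would: the job done as asked, in the order asked, and still so for the second after the job is handed in, with the robot touching nothing.
It also fails if it takes over 61 s, if anything falls off the work surface, if the arm or the gripper's body presses on something with over 40 N, if the wrist force passes 120 N, or if a joint passes its speed limit or range.

## Working session

There is one attempt and no reset: what is moved stays moved. The work goes in short steps, Python scripts to look and compute and a tool call to move; the robot and the scene stay as the last step left them, time stands still between calls to the robot, and variables do not carry over. Pictures are saved under pics/ and viewed, about 8 in all and at most 12, crops included, and the job is handed in when it is done.

Besides the shell and the picture viewer there is one more tool, called after "Request:" as name(argument=value, ...), one argument or row to a line, values as JSON. servo_tool: Moves the arm, as the interface text tells. Its arguments: {"type":"object","properties":{"increments":{"type":"array","items":{"type":"number"}},"force":{"type":"number"}},"required":["increments"]}

```bash
mkdir -p pics; cat > h.py <<'E'
import numpy as np, cv2
from station import telemetry, imaging, job
def pts(name, d):
    c=imaging.get_calibration(name); f=192/np.tan(np.radians(c["vertical_fov"])/2)
    v,u=np.mgrid[0:384,0:512]
    P=np.stack([(u-c["cx"])/f*d,(v-c["cy"])/f*d,d],-1)
    R=cv2.Rodrigues(np.array(c["rvec"],float))[0]
    W=(P-np.array(c["tvec"],float).ravel())@R
    W[d<=0]=np.nan
    return W
E
python3 - <<'E'
from h import *
s=telemetry.get_state(); print(s)
for n in("scene","top"):
    p,d=imaging.capture(n); np.savez(n+".npz",p=p,d=d); cv2.imwrite(f"pics/{n}0.png",cv2.resize(p,(768,576)))
    print(n,imaging.get_calibration(n))
E
```

```text
{'time_s': 0.0, 'q': array([ 1.22709796e+00,  2.64772269e-01,  1.60539926e+00, -1.17416516e-06,
        1.27368728e+00, -3.68712974e-02]), 'dq': array([ 0.00050928,  0.00115477, -0.00053828, -0.00061589, -0.00181835,
       -0.00122411]), 'joint_torque': array([-1.15246443e-03, -5.15097606e+01, -3.67322409e+01, -8.06748153e-05,
        1.24601190e-02,  2.49008178e-05]), 'eef_pos': array([203.60805883, 642.78330348, 229.9355025 ]), 'ee_rot': array([-2.13757621e-04,  1.52812189e-01,  9.88254598e-01, -1.11273191e-03]), 'force': array([ 0.39683517, -0.26209588, -0.30251149]), 'wrist_torque': array([-0.00575522, -0.00200879, -0.00801716]), 'width': 1.0007402913043197}
scene {'vertical_fov': 47.74096385395448, 'cx': 249.63730096886576, 'cy': 190.71224121276146, 'rvec': array([ 1.15644322,  2.07186159, -1.14495762]), 'tvec': array([ 219.44308818, -118.49015613, 1707.65234375])}
top {'vertical_fov': 47.643224800429444, 'cx': 256.3936400443304, 'cy': 181.14438659167766, 'rvec': array([ 2.1557584 , -2.18481747,  0.11232039]), 'tvec': array([  42.66964392,  549.55198703, 1489.44363751])}
```

View pics/top0.png

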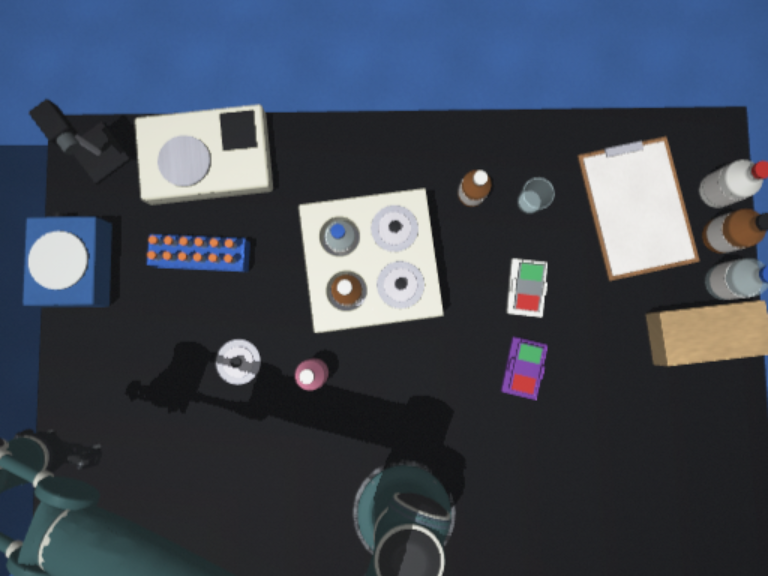

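View pics/scene0.png

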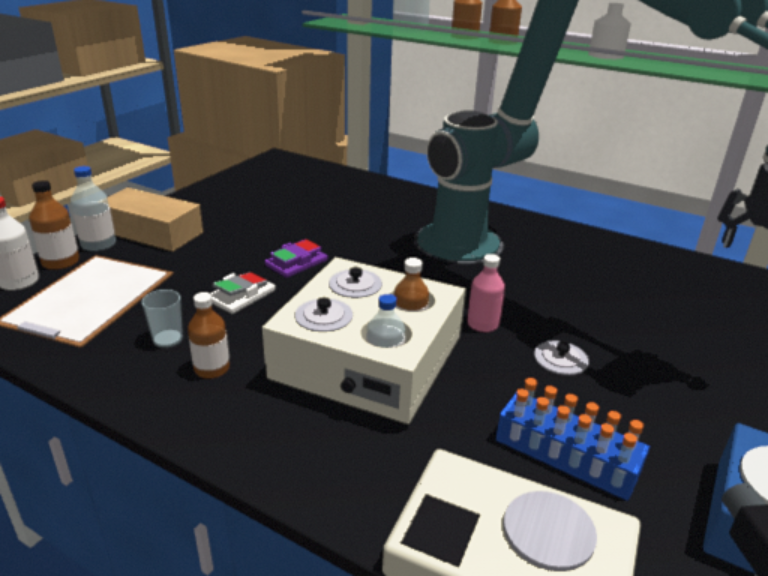

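The top view (768-wide) shows the white switch with green at (531,272) and red at (527,302). The purple decoy is at (524,368). The brown bottle's cap in the bath is at (344,287), and the pink look-alike is at (312,375).

```bash
python3 - <<'E'
from h import *
a=np.load("top.npz"); p,d=a["p"],a["d"]; W=pts("top",d); hsv=cv2.cvtColor(p,cv2.COLOR_BGR2HSV)
def blob(m,box):
    x0,x1,y0,y1=[int(t/1.5) for t in box]; k=np.zeros(m.shape,bool); k[y0:y1,x0:x1]=1; m=m&k
    v,u=np.where(m); print(m.sum(),u.mean(),v.mean(),np.nanmedian(W[m],0).round(1),np.nanmean(W[m],0).round(1))
H,S,V=hsv[...,0],hsv[...,1],hsv[...,2]
sw=(500,556,250,322)
blob((H>40)&(H<90)&(S>80),sw); blob(((H<10)|(H>170))&(S>120),sw); blob((S<50)&(V>60),sw)
blob((S<60)&(V>170),(330,358,272,300))
blob((S<60)&(V>170),(295,318,365,390))
for u,v in [(270,140),(220,165),(285,170)]: print(W[v,u].round(0))
a=np.load("scene.npz"); p,d=a["p"],a["d"]; W=pts("scene",d); hsv=cv2.cvtColor(p,cv2.COLOR_BGR2HSV)
H,S,V=hsv[...,0],hsv[...,1],hsv[...,2]
sw=(205,275,268,310)
blob((H>40)&(H<90)&(S>80),sw); blob(((H<10)|(H>170))&(S>120),sw)
blob((S<60)&(V>170),(402,424,258,275))
E
```

```text
149 353.9731543624161 180.99328859060404 [ 544.8 -302.3   41.4] [ 544.7 -302.    41.8]
140 351.45 200.9857142857143 [ 476.2 -293.5   28.9] [ 476.3 -293.7   29. ]
632 350.0205696202532 191.748417721519 [ 508.  -284.8   17.5] [ 509.2 -291.5   21.3]
92 228.2826086956522 189.59782608695653 [505.3 120.3 208. ] [508.3 123.3 194.1]
79 203.74683544303798 250.63291139240508 [319.  203.4 158.8] [319.8 204.2 154.6]
[674. -11. 134.]
[594. 154. 129.]
[575. -58. 132.]
79 151.51898734177215 189.79746835443038 [ 546.3 -302.9   43.2] [ 545.9 -302.5   42.6]
78 168.17948717948718 184.55128205128204 [ 473.7 -297.6   29.2] [ 469.5 -298.8   26.1]
54 275.0925925925926 174.75925925925927 [504.7 119.7 210.1] [503.1 119.6 208.7]
```

Request:
servo_tool(
  increments=[0,0,-25,0,0,0,0,-25,0,0,-35,-30,0,0,0,-35,-30,0,0,0,-35,-30,0,0,0,-35,-30,0,0,0,-35,-30,0,0,0,-35,-30,0,0,0,-35,-30,0,0,0,-35,-30,0,0,0,-35,-30,0,0,0,-35,-30,0,0,0],
  force=40,
)

```text
time_s: 1.6
eef_pos: [447.2, 250.3, 280.9]
ee_rot: [-0.0, 0.153, 0.988, -0.0]
force: [0.4, -0.4, -0.1]
width: -0.004
```

Request:
servo_tool(
  increments=[-21.7,-41.3,0,0,0,-21.7,-41.3,0,0,0,-21.7,-41.3,0,0,0,-21.7,-41.3,0,0,0,-21.7,-41.3,0,0,0,-21.7,-41.3,0,0,0,-21.7,-41.3,0,0,0,-21.7,-41.3,0,0,0,-21.7,-41.3,0,0,0,-21.7,-41.3,0,0,0,-21.7,-41.3,0,0,0,-21.7,-41.3,0,0,0],
)

```text
time_s: 3.1
eef_pos: [545.3, -300.7, 280.6]
ee_rot: [-0.0, 0.153, 0.988, 0.0]
force: [0.3, 0.3, 0.7]
width: 0.0
```

Request:
servo_tool(
  increments=[0,0,40,0,0,0,0,40,0,0,0,0,40,0,0,0,0,40,0,0,0,0,20,0,0,0,0,0,0,0],
)

```text
time_s: 3.85
eef_pos: [544.1, -298.5, 99.3]
ee_rot: [-0.002, 0.153, 0.988, 0.001]
force: [-0.4, 0.2, -0.4]
width: 0.001
```

```bash
python3 - <<'E'
from h import *
o=[]
for n,(x,y) in (("scene",(90,140)),("top",(300,140))):
    p,d=imaging.capture(n); o.append(cv2.resize(p[y:y+100,x:x+130],(520,400)) if 0 else cv2.resize(p[y:y+100,x:x+130],(400,308)))
cv2.imwrite("pics/a1.png",np.hstack(o)); s=telemetry.get_state(); print(s["eef_pos"],s["q"],s["force"])
E
```

```text
[ 546.41758613 -299.8632919   102.62620044] [-5.41860898e-01  2.73836805e-01  1.84128134e+00 -1.14631486e-05
  1.02449996e+00 -1.80584700e+00] [ 0.01503282 -0.17534418  0.11612879]
```

View pics/a1.png

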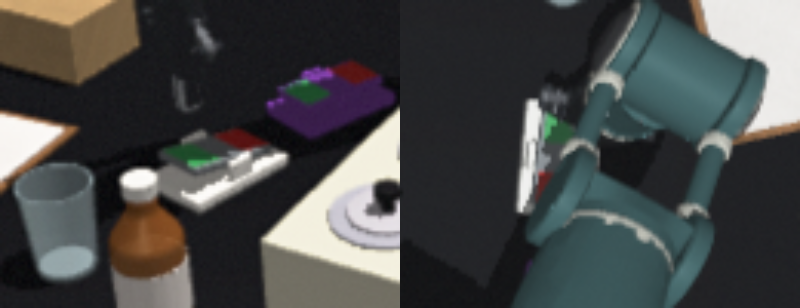

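The scene crop shows the closed fingertips hovering above the green field (around crop (190,110), with the green field at (195,155)). Now I press it.

Request:
servo_tool(
  increments=[0,1,25,0,0,0,-2,22,0,0,0,0,8,0,0,0,0,6,0,0,0,0,5,0,0,0,0,4,0,0,0,0,2,0,0,0,0,0,0,0,0,0,0,0,0],
)

```text
time_s: 5.08
eef_pos: [546.2, -300.9, 30.0]
ee_rot: [0.001, 0.153, 0.988, -0.0]
force: [5.2, -1.2, 3.9]
width: 0.0
```

Request:
servo_tool(
  increments=[0,0,2,0,0,0,0,2,0,0,0,0,0,0,0],
)

```text
time_s: 5.45
eef_pos: [546.4, -301.1, 29.3]
ee_rot: [0.001, 0.153, 0.988, -0.0]
force: [-1.6, 3.0, 23.2]
width: -0.002
```

Force rises to 23 N, so the paddle is on its stop. I lift and check.

Request:
servo_tool(
  increments=[0,0,-10,0,0,0,0,-40,0,0,0,0,-50,0,0,0,0,-50,0,0,0,0,-50,0,0,0,0,-50,0,0,0,0,0,0,0],
)

```text
time_s: 6.32
eef_pos: [545.8, -301.2, 279.6]
ee_rot: [0.002, 0.153, 0.988, -0.001]
force: [-0.0, -0.6, -0.6]
width: 0.001
```

```bash
cat > chk.py <<'E'
from h import *
p,d=imaging.capture("scene"); W=pts("scene",d); hsv=cv2.cvtColor(p,cv2.COLOR_BGR2HSV); H,S,V=cv2.split(hsv)
k=np.zeros(H.shape,bool); k[178:207,136:184]=1
for m in ((H>40)&(H<90)&(S>80),((H<10)|(H>170))&(S>120)): print((m&k).sum(),np.nanmedian(W[m&k],0).round(1))
s=telemetry.get_state(); print(s["time_s"],s["eef_pos"],s["force"])
E
python3 chk.py
```

```text
116 [ 547.8 -300.2   28.8]
100 [ 479.6 -295.    43.1]
6.375 [ 544.62560758 -300.46059807  276.35697747] [-0.59089235 -0.1928194  -1.24637094]
```

Green end is down (29 mm), red up (43 mm). On to the bottle.

Request:
servo_tool(
  increments=[16.6,38.9,0,0,0,16.6,38.9,0,0,0,16.6,38.9,0,0,0,16.6,38.9,0,0,0,16.6,38.9,0,0,0,16.6,38.9,0,0,0,16.6,38.9,0,0,0,16.6,38.9,0,0,0,16.6,38.9,0,0,0,16.6,38.9,0,0,0,0,0,0,0,0],
)

```text
time_s: 7.75
eef_pos: [501.6, 122.4, 271.7]
ee_rot: [-0.004, 0.151, 0.989, -0.001]
force: [-0.7, -0.5, 0.4]
width: -0.002
```

Request:
servo_tool(
  increments=[0,0,12,0,0,0,0,12,0,0,0,0,11,0,0,0,0,0,0,0],
)

```text
time_s: 8.25
eef_pos: [503.4, 119.8, 238.4]
ee_rot: [-0.002, 0.153, 0.988, -0.001]
force: [-0.1, -0.3, -0.5]
width: -0.004
```

```bash
python3 - <<'E'
from h import *
p,d=imaging.capture("scene"); cv2.imwrite("pics/b.png",cv2.resize(p[90:240,170:370],(640,480)))
for i in range(3): s=telemetry.get_state(); print(s["eef_pos"],s["force"])
E
```

```text
[504.02696081 120.06863875 239.40190772] [-0.25976915  0.63690748  0.53214153]
[504.02696081 120.06863875 239.40190772] [-0.25976915  0.63690748  0.53214153]
[504.02696081 120.06863875 239.40190772] [-0.25976915  0.63690748  0.53214153]
```

View pics/b.png

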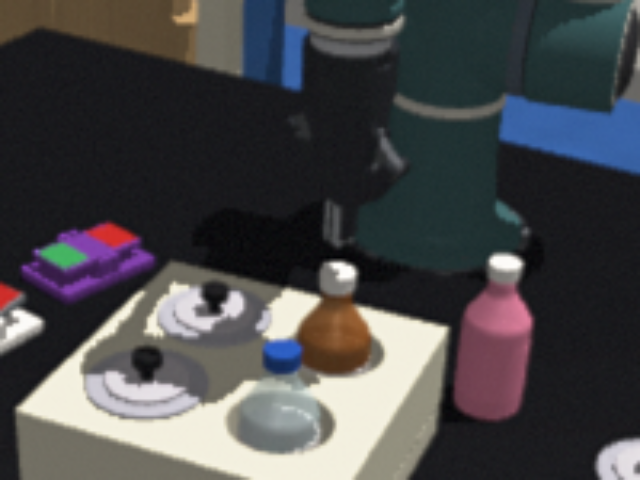

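The fingertips (338,243) sit straight above the white cap (338,272), with a clear gap of about 30 mm. I raise 5 mm for margin and hold for about 2.5 s.

Request:
servo_tool(
  increments=[0,0,-5,0,0,0,0,0,0,0,0,0,0,0,0,0,0,0,0,0,0,0,0,0,0,0,0,0,0,0,0,0,0,0,0,0,0,0,0,0,0,0,0,0,0,0,0,0,0,0,0,0,0,0,0,0,0,0,0,0],
)

```text
time_s: 9.8
eef_pos: [504.4, 120.7, 245.3]
ee_rot: [0.0, 0.153, 0.988, -0.0]
force: [-0.9, 1.0, -0.5]
width: -0.001
```

Request:
servo_tool(
  increments=[0,0,0,0,0,0,0,0,0,0,0,0,0,0,0,0,0,0,0,0,0,0,0,0,0,0,0,0,0,0,0,0,0,0,0,0,0,-20,0,0,0,0,-18,0,0],
)

```text
time_s: 10.92
eef_pos: [504.8, 120.8, 285.2]
ee_rot: [0.001, 0.153, 0.988, 0.0]
force: [-0.2, -0.9, 0.0]
width: 0.001
```

Request:
servo_tool(
  increments=[-9.7,-40.5,0,0,0,-9.7,-40.5,0,0,0,-9.7,-40.5,0,0,0,-9.7,-40.5,0,0,0,-9.7,-40.5,0,0,0,-9.7,-40.5,0,0,0,-9.7,-40.5,0,0,0,-9.7,-40.5,0,0,0,-9.7,-40.5,0,0,0,-9.7,-40.5,0,0,0,0,0,0,0,0,0,0,0,0,0],
)

```text
time_s: 12.42
eef_pos: [474.9, -294.7, 284.4]
ee_rot: [0.001, 0.153, 0.988, 0.0]
force: [-0.2, -0.1, -0.3]
width: 0.003
```

Request:
servo_tool(
  increments=[0,0,40,0,0,0,0,40,0,0,0,0,40,0,0,0,0,40,0,0,0,0,40,0,0,0,0,15,0,0,0,0,0,0,0,0,0,0,0,0],
)

```text
time_s: 13.42
eef_pos: [476.1, -295.3, 70.3]
ee_rot: [0.002, 0.153, 0.988, -0.001]
force: [-0.6, 0.9, -0.1]
width: 0.004
```

Request:
servo_tool(
  increments=[0,0,18,0,0,0,0,8,0,0,0,0,6,0,0,0,0,5,0,0,0,0,4,0,0,0,0,1,0,0,0,0,0,0,0,0,0,0,0,0],
)

```text
time_s: 14.42
eef_pos: [473.6, -294.6, 28.6]
ee_rot: [-0.001, 0.153, 0.988, 0.0]
force: [-11.6, 5.1, 22.7]
width: 0.002
```

On the stop again (23 N). I lift clear and check.

Request:
servo_tool(
  increments=[0,0,-10,0,0,0,0,-40,0,0,0,0,-50,0,0,0,0,-50,0,0,0,0,-50,0,0,0,0,-50,0,0,0,0,0,0,0,0,0,0,0,0],
)

```text
time_s: 15.42
eef_pos: [474.8, -294.6, 275.9]
ee_rot: [0.0, 0.153, 0.988, 0.0]
force: [-0.7, 0.0, -0.2]
width: -0.003
```

```bash
python3 chk.py; python3 - <<'E'
from h import *
p,d=imaging.capture("scene"); cv2.imwrite("pics/c.png",cv2.resize(p,(768,576)))
E
```

```text
76 [ 545.3 -302.7   43.5]
76 [ 474.9 -295.7   29.1]
15.475 [ 474.17374335 -294.2221308   274.72402382] [-0.11050521  0.5985749  -0.32352001]
```

View pics/c.png

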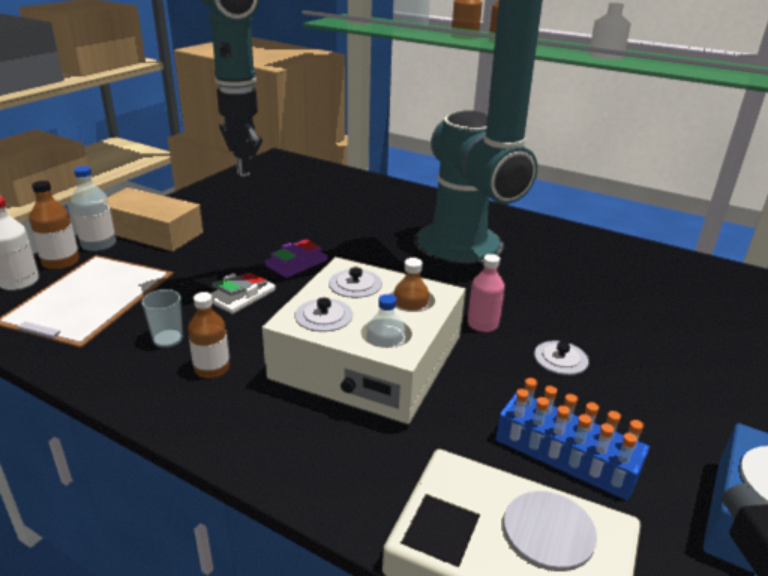

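The arm is well clear, with the fingertips at (242,172) high above the bench. The red end of the switch (around (235,287)) is down, and every other object stands where it did at the start.

```bash
python3 -c "
from station import job; print(job.finish_job())"
```

```text
the job is handed in; nothing more can be done
None
```

The job is done as asked and handed in at about 15.5 s of the 61 s allowed; the hand-in gives no verdict.

1. **Start:** I pressed the green end of the white switch down to its stop, with about 23 N on the closed fingers. The depth image then showed green at 29 mm and red at 43 mm.
2. **Point:** I held the fingertips about 30–35 mm straight above the cap of the brown bottle in the bath for about 2.5 s. There was no contact: the force readings stayed within sensor noise.
3. **Stop:** I pressed the red end down to its stop, again with about 23 N. The last check showed red at 29 mm and green at 43.5 mm.
4. **Clear:** I raised the arm to about 275 mm above the table. In the final picture the bottles, lids and beaker looked unmoved, and the tool force read near zero.

No check failed or disagreed.

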